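# Flip down the stop and seat a meal box for labelling

## Task

Get the rice box that stands in front of the metal guide ready for labelling: first flip the guide's raised stop flag fully down across the lane, then push the box along the fence until it sits flush against both the fence and the flag. Snug it against the flag with a steady push of about 10 N, held for a second, and never push the box with more than 20 N, since the stop is only clamped on. Keep the box flat on the table, do not ram the flag or the fence, and leave the box seated, the flag down and everything else undisturbed.

Things in the scene. Friction and masses are not known exactly. Their poses are not given: they have to be found in the camera images.
- guide: Fixed aluminium fence with a stop carriage at its right end. Origin on the table below the fence face (plane x=0), under the nominal place of the lowered flag's stop face (y=0). x points into the fence, y along it to the robot's left, z up; yaw varies. Lane = bare table at x<0, y>0. Bar 18 mm thick, 65 high, y -0.06 to 0.40, low feet behind (x to 0.063). Carriage on top of it, up to 104 mm high.
- flag (a joint): Steel stop flag's hinge, rad. 0 = straight up, 1.571 (hard stop) = fully down, level across the lane, stop face then 31 to 95 mm above the table. Starts 0 to 0.45. Stiff: stays where left, 2 to 4 N moves its end. Hinge axis parallel to guide y. L-section: a flange 131 mm long from the hinge, 22 mm wide (y), 12 thick, and a 7 mm blade, 58 mm out from it on the lane side (below it when down).
- flag_hinge (a point): Nominal point on the hinge axis at the middle of the flange's width (guide x 0.014, y -0.013, z 0.095). The carriage with flag is clamped up to 15 mm to either side of this along guide y, a different place each time and not measured: find it by feel or sight. The flange's back (its top when down, 101 mm above the table) is 6 mm from the radius; push the flag over by this face.
- rice_box: Rice box to push: loose clear meal box, about 0.4 kg, the only box before the fence. 134 mm (own x) by 190 mm (own y) at the rim, 57 high, tapering to the base, so pushers and stops meet the rim. Origin: centre of its underside. Own y within 0.2 rad of guide y. Starts at guide y 0.2 to 0.31, x -0.12 to -0.098; seated at x -0.067 and 0.095 beyond the stop face. Slides at 1 to 5 N.
- thermometer: Bystander: blue probe thermometer, 26x179x16 mm, lying near the table's front edge; origin at the centre of its underside.
- serving_spoon: Bystander: spoon 316 mm long at the right of the table.
- tongs: Bystander: steel tongs 257 mm long at the right of the table.

How it is judged:
By the outcome, as a careful person would: the job done as asked, in the order asked, and still so for the second after the job is handed in, with the robot touching nothing.
It also fails if it takes over 72 s, if anything falls off the work surface, if the arm or the gripper's body presses on something with over 40 N, if the wrist force passes 120 N, or if a joint passes its speed limit or range.

## Robot

A 6-joint arm with a two-finger parallel gripper is mounted at the origin on a cart in front of the work surface, level with it; the furniture and walls round the work are solid. World frame = base frame: x ahead of the robot, y to its left, z up, the work surface at z = 0. Lengths are in m, angles in rad, forces in N, time in s.
With the tool pointing down it reaches from about 0.35 to 0.975 m from the base axis. Payload 4.9 kg.
Tool frame: the origin (TCP) lies midway between the tips of the shut fingers; the grasp point (between the pads) lies 19 mm behind it; z points along the fingers, y is the line along which they close (so a half turn about z gives the same grasp; the last joint's range is limited). The gripper opens to 85 mm and grips with 20 to 120 N. Pads are 22 mm wide; open, the fingers measure 114 mm over their backs; the gripper's body (76 mm by 85 mm) begins 54 mm behind the grasp point. The pads swing forward as they close: fully open they stand 13 mm farther back than shut.
Start: joints at [1.07, 0.053, 1.613, -0, 1.476, -0.119], TCP at [0.233, 0.58, 0.231] pointing down, gripper open.
Joint ranges: [-3.01, 3.01], [-1.01, 2.22], [0.06, 2.58], [-1.02, 4.17], [0.09, 2.62], [-3.14, 3.14]. Speed limits (rad/s): [2.57, 2.57, 3.14, 3.14, 3.14, 3.14].

## Interface

Orientations are given as a unit quaternion [w, x, y, z].
In Python, from plant import * gives the robot as it stands.
- The arm moves only by the tool jog_arm, never from a script. Its argument "targets" is a list of rows, each a list of 3 entries, a list of its own where there are three numbers: the shift along the tool's x, y, z in units of 25 mm (1.0 is 25 mm), then the turn, a rotation vector about the tool's x, y, z in units of 8 degrees (1.0 is 8 degrees), then the opening in per cent of the stroke, from 0 (shut) to 100 (fully open). A call has 1 to 8 rows; each row is the pose to reach, as a shift and turn from the pose commanded when the call began, along the tool's axes at that moment; what a row does not reach only later rows make up. A row lasts 1/8 s, in which the tool goes at most 62.5 mm and 10.7 degrees, less where a joint would pass 70% of its speed; a pose out of reach is approached as far as the arm can. A call with a gripper value outside its range is refused whole. The fingers move at their own pace and stop on an object; the grip force is fixed at half the most. Time passes only in rows, so rows that repeat a pose let the fingers close. It gives the time, the measured TCP pose, the force, the opening and the grip force at its end, in the units of the state.
- state(): the state, without advancing time (a new reading comes with each control period).
- grab_frame(name): name is "scene" or "side" or "wrist"; returns (picture, depth): 384x512x3 uint8, red, green, blue; 384x512 float32, m along the optical axis (not along the pixel's ray), 0 where there is no reading.
- camera_params(name): a dict with "fovy" (degrees; the focal length in pixels is half the picture's height over the tangent of half this angle, whatever the lens; pixels are square), "cx", "cy" (the principal point, pixels), "rvec" (rotation vector, rad) and "tvec" (3), from world to camera coordinates, as OpenCV has them; the wrist camera has in their place "hand_eye" (4x4, takes a point from camera to tool coordinates, whose origin is the TCP and whose axes are the flange's). Camera axes: x right, y down, z forward; pixel columns grow to the right and rows downward; lengths in m; the calibration is good to about 2 mm. A picture is of the moment at which its call begins: read the wrist's pose just before it. camera_params takes no time and is no camera call.
- job_done(): hands the job in; it is judged then, once.
The state is a dict: "time": time; "joint_pos": joint angles; "joint_vel": joint speeds; "joint_efforts": joint torques, N m; "tool_pos": TCP position; "tool_rot": TCP orientation; "contact_force": force on the tool from outside, world axes, zero at the start; "ft_torque": the same for the moment, N m; "gripper_width": opening from 0.0 (shut) to 1.0 (fully open); "grasp_force": force on a finger pad.
Only numpy, scipy, OpenCV 4.12 (cv2) and the standard library are available. Lean on these libraries where they do the work, as an engineer would, in place of code of your own. Each camera call takes 0.05 s, during which the arm holds its last target. There are 200 camera calls.

## Working session

There is one attempt and no reset: what is moved stays moved. The work goes in short steps, Python scripts to look and compute and a tool call to move; the robot and the scene stay as the last step left them, time stands still between calls to the robot, and variables do not carry over. Pictures are saved under pics/ and viewed, at most 10 in all, crops included, and the job is handed in when it is done.

Besides the shell and the picture viewer there is one more tool, called after "Call:" as name(argument=value, ...), one argument or row to a line, values as JSON. jog_arm: Moves the arm, as the interface text tells. Its arguments: {"type":"object","properties":{"targets":{"type":"array"}},"required":["targets"]}

```bash
ls; mkdir -p pics; cat > h.py <<'E'
from plant import *
import numpy as np, cv2
from scipy.spatial.transform import Rotation as R
def cam(n):
    p=camera_params(n); f=192/np.tan(np.radians(p["fovy"])/2); return p,f
def cloud(n,d):
    p,f=cam(n); v,u=np.mgrid[:384,:512]
    c=np.stack([(u-p["cx"])/f*d,(v-p["cy"])/f*d,d],-1)
    Rm=R.from_rotvec(np.ravel(p["rvec"])).as_matrix()
    return (c-np.ravel(p["tvec"]))@Rm
E
python3 - <<'E'
from h import *
for n in("scene","side"):
    im,d=grab_frame(n); np.savez("pics/%s0.npz"%n,im=im,d=d); print(camera_params(n))
    cv2.imwrite("pics/%s0.png"%n,im[...,::-1])
print(state())
E
```

```text
pics
{'fovy': 54.07334694536475, 'cx': 252.58683700541127, 'cy': 187.32961200928912, 'rvec': array([ 2.22853978, -0.76055106,  0.33742918]), 'tvec': array([-0.50547786,  0.1841376 ,  1.0803988 ])}
{'fovy': 49.44253725660227, 'cx': 250.7454274876746, 'cy': 190.98538469014085, 'rvec': array([ 2.19184671, -0.05741771,  0.03551873]), 'tvec': array([-0.50707065,  0.01151877,  1.19482765])}
{'time': 0.1, 'joint_pos': array([ 1.06998367e+00,  5.33006176e-02,  1.61415820e+00, -2.90014762e-05,
        1.47600877e+00, -1.19000786e-01]), 'joint_vel': array([ 1.64404212e-03, -5.04055918e-04, -1.87889449e-03,  2.96771189e-05,
        7.52365185e-04,  2.40919811e-04]), 'joint_efforts': array([ 1.78049345e-04, -3.94905853e+01, -3.71362245e+01, -1.48505032e-04,
        3.90841073e-03,  2.64440212e-05]), 'tool_pos': array([0.23260973, 0.57948997, 0.230179  ]), 'tool_rot': array([-2.72152617e-04,  1.89747006e-01,  9.81832570e-01, -8.97210689e-04]), 'contact_force': array([ 0.81475531, -0.21879775,  0.19669517]), 'ft_torque': array([-0.00253413, -0.04550999,  0.0443212 ]), 'grasp_force': 0.0, 'gripper_width': 0.9995701583353106}
```

View pics/scene0.png

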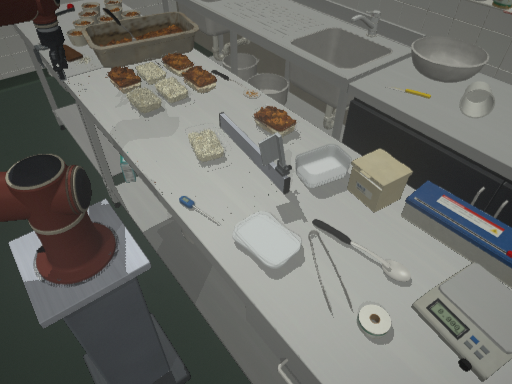

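View pics/side0.png

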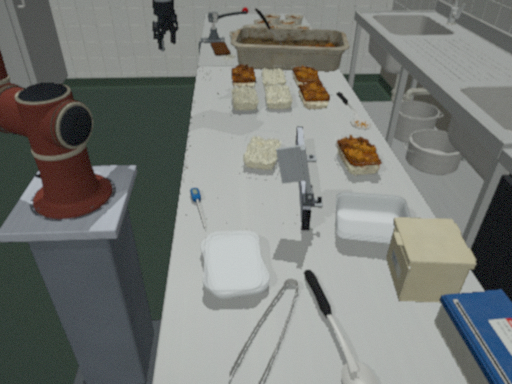

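Scene: the fence runs from about (222,117) to (288,185), with its carriage and raised flag at about (272,155). The rice box is at (207,145). The thermometer is at (195,207). Side: the rice box is at (262,154), the flag at about (297,165), and the fence end at (306,215).

```bash
python3 - <<'E'
from h import *
for n,(u0,u1,v0,v1) in {"scene":(180,305,105,220),"side":(235,330,120,235)}.items():
    q=np.load("pics/%s0.npz"%n); P=cloud(n,q["d"])
    ok=q["d"]>0
    tbl=ok&(abs(P[...,2])<.01); print(n,"table z",np.median(P[...,2][tbl]))
    m=np.zeros_like(ok); m[v0:v1,u0:u1]=1; m&=ok
    S=P[m]; C=q["im"][m]
    np.save("pics/%s_S.npy"%n,S)
    # height map image
    res=.002; x=((S[:,0]-.35)/res).astype(int); y=((.45-S[:,1])/res).astype(int)
    H=np.zeros((300,200,3),np.uint8); k=(x>=0)&(x<200)&(y>=0)&(y<300)
    for a,b,z in sorted(zip(x[k],y[k],S[k,2]),key=lambda t:t[2]):
        H[b,a]=cv2.applyColorMap(np.uint8([[np.clip(z/.25*255,0,255)]]),cv2.COLORMAP_TURBO)[0,0]
    cv2.imwrite("pics/H_%s.png"%n,cv2.resize(H,None,fx=2,fy=2,interpolation=0))
a=cv2.imread("pics/H_scene.png");b=cv2.imread("pics/H_side.png")
cv2.imwrite("pics/H.png",np.hstack([a,b])[:600])
E
```

```text
scene table z 4.3756068892339844e-11
side table z 0.00156730480484803
```

View pics/H.png

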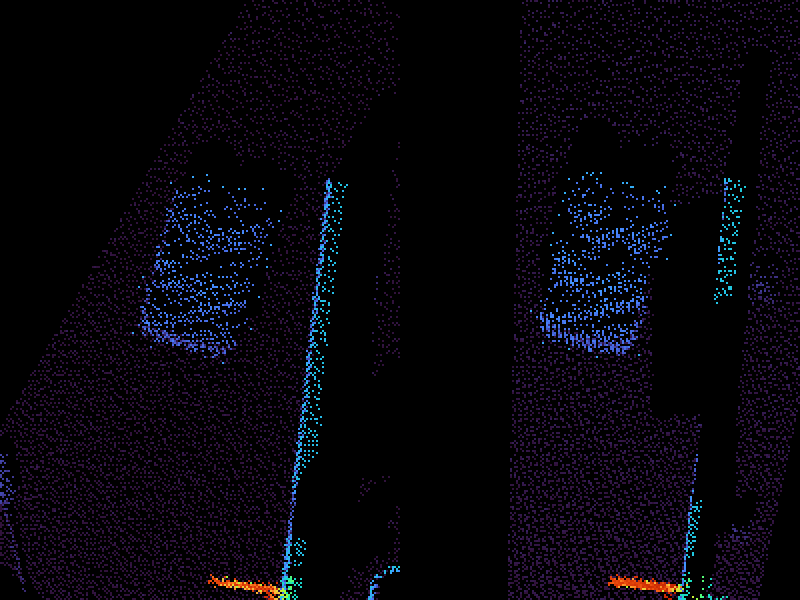

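The height map (1 mm per px, x=.35+px/1000, y=.45−py/1000) shows the fence face running from px (329,180) to (285,595). The box spans (140–275, 175–355) and the flag blade is at (210–285, 575–590). Next I'll fit them.

```bash
python3 - <<'E'
from h import *
S=np.load("pics/scene_S.npy"); T=np.load("pics/side_S.npy")
for n in("scene","side"):
    p,f=cam(n); print(n,"cam",-R.from_rotvec(np.ravel(p["rvec"])).as_matrix().T@np.ravel(p["tvec"]))
# fence face in scene
x0=.633+(S[:,1]+.14)*.047/.41
m=(S[:,2]>.008)&(S[:,2]<.058)&(abs(S[:,0]-x0)<.012)&(S[:,1]>-.1)&(S[:,1]<.26)
F=S[m]
for _ in range(3):
    c=np.polyfit(F[:,1],F[:,0],1); r=F[:,0]-np.polyval(c,F[:,1]); print(len(F),c,r.std()); F=F[abs(r)<.003]
yaw=-np.arctan(c[0]); print("yaw",yaw)
Rz=R.from_euler("z",yaw).as_matrix()
o=np.array([np.polyval(c,0),0,0])
g=lambda P:(P-o)@Rz
for n,A in(("scene",S),("side",T)):
    G=g(A)
    b=G[(G[:,0]>-.012)&(G[:,0]<.02)&(G[:,2]>.02)&(G[:,2]<.07)]; print(n,"bar y",np.percentile(b[:,1],[0,.5,1,99,99.5,100]), "top z",np.percentile(b[:,2],98))
    fp=G[(b:=(G[:,0]>-.01)&(G[:,0]<.02)&(G[:,2]>.01)&(G[:,2]<.055))]
    print(" face x med by y",[(round(y,2),round(float(np.median(fp[abs(fp[:,1]-y)<.03,0])),4)) for y in(-.08,0,.1,.2) if (abs(fp[:,1]-y)<.03).sum()>3])
    fl=G[(G[:,2]>.112)&(G[:,0]<.06)&(G[:,1]<-.05)&(G[:,1]>-.3)]
    print(" flag n",len(fl),"x",np.percentile(fl[:,0],[1,50,99]),"y",np.percentile(fl[:,1],[1,5,25,50,75,95,99]),"z",np.percentile(fl[:,2],[1,99]))
    h,e=np.histogram(fl[:,1],bins=np.arange(-.2,-.09,.003)); print(dict((round(float(k),3),int(v)) for k,v in zip(e,h) if v))
    bx=G[(G[:,0]<-.02)&(G[:,0]>-.25)&(G[:,1]>.05)&(G[:,2]>.012)&(G[:,2]<.08)]
    print(" box",np.percentile(bx[:,0],[.5,99.5]),np.percentile(bx[:,1],[.5,99.5]),"z",np.percentile(bx[:,2],[50,95,99.5]))
    rim=bx[bx[:,2]>.04]; 
    rc=cv2.minAreaRect(rim[:,:2].astype(np.float32)*1000); print(" rect(guide-rot frame)",rc)
    np.save("pics/%s_fl.npy"%n,fl)
print("o",o)
E
```

```text
scene cam [-0.01012337 -0.82463291  0.88122311]
side cam [ 0.45059528 -0.99070763  0.70733919]
510 [0.11213719 0.64904238] 0.0012162867158539556
503 [0.11211287 0.64903976] 0.0011592164079086554
503 [0.11211287 0.64903976] 0.0011592164079086554
yaw -0.11164664946260329
scene bar y [-0.19285764 -0.19013452 -0.18875397  0.26775147  0.26992104  0.27344768] top z 0.06794554144526448
 face x med by y [(-0.08, -0.0001), (0, -0.0), (0.1, 0.0002), (0.2, -0.0)]
 flag n 609 x [-0.0713046  -0.02733844  0.01052116] y [-0.16038549 -0.15927445 -0.14482838 -0.14178703 -0.14053231 -0.13856819
 -0.1358719 ] z [0.11594373 0.22336367]
{-0.164: 3, -0.161: 55, -0.158: 42, -0.155: 15, -0.152: 12, -0.149: 15, -0.146: 55, -0.143: 312, -0.14: 88, -0.137: 12}
 box [-0.17217914 -0.05279288] [0.08576041 0.25386459] z [0.0344482  0.0452745  0.05468822]
 rect(guide-rot frame) ((-112.31939697265625, 172.37081909179688), (177.50840759277344, 118.22853088378906), 80.89733123779297)
side bar y [-0.18918378 -0.18902263 -0.18864868  0.27080464  0.27132055  0.27294179] top z 0.06930522368844022
 face x med by y [(-0.08, -0.0016), (0, -0.0017), (0.2, -0.0019)]
 flag n 1085 x [-0.07116772 -0.03089677  0.0099721 ] y [-0.15980741 -0.15822232 -0.14287548 -0.14084227 -0.13949317 -0.1377219
 -0.13573605] z [0.11721952 0.22471887]
{-0.164: 4, -0.161: 59, -0.158: 129, -0.155: 16, -0.152: 7, -0.149: 3, -0.146: 46, -0.143: 449, -0.14: 345, -0.137: 24, -0.134: 3}
 box [-0.17226977 -0.05646803] [0.08632926 0.25850117] z [0.03655558 0.04720427 0.05742059]
 rect(guide-rot frame) ((-114.78065490722656, 173.62643432617188), (182.5735626220703, 115.61614990234375), 81.16035461425781)
o [0.64903976 0.         0.        ]
```

```bash
cat >> h.py <<'E'
yaw=-0.11165; Rz=R.from_euler("z",yaw).as_matrix()
G0=np.array([0.649,0,0])+Rz@np.array([0,-.130,0])
def tcp():
    s=state(); q=s["tool_rot"]; return s,s["tool_pos"],R.from_quat([q[1],q[2],q[3],q[0]])
def guide_pose():
    s,p,r=tcp(); return s,Rz.T@(p-G0), Rz.T@s["contact_force"]
def plan(goals,ang=None):
    """goals in guide xyz; ang: angle (deg) of tool y from guide y. prints tool units"""
    s,p,r=tcp()
    if ang is not None:
        a=np.radians(ang)+yaw; M=np.array([[-np.cos(a),-np.sin(a),0],[-np.sin(a),np.cos(a),0],[0,0,-1]]).T
        M=np.column_stack([[-np.cos(a),-np.sin(a),0],[-np.sin(a),np.cos(a),0],[0,0,-1]])
        print("turn",np.round((r.inv()*R.from_matrix(M)).as_rotvec(degrees=True)/8,2))
    for g in goals: print(g,"->",np.round(r.inv().apply(G0+Rz@np.array(g)-p)/.025,2))
    _,gp,gf=guide_pose(); print("t",s["time"],"guide",np.round(gp,4),"F",np.round(gf,1),"tool y ang from guide",np.round(np.degrees(np.arctan2(*(Rz.T@r.as_matrix()[:,1])[[0,1]]*[-1,1])),2),"tilt",np.round(r.as_matrix()[2],3))
E
python3 - <<'E'
from h import *
p=guide_pose()[1]
plan([(.05,-.019,.32),(.04,-.019,.195)],0)
E
```

```text
turn [-0.01 -0.   -1.93]
(0.05, -0.019, 0.32) -> [-27.61 -20.52  -3.56]
(0.04, -0.019, 0.195) -> [-27.23 -20.62   1.44]
t 0.1 guide [-0.4784  0.6595  0.2302] F [ 0.8 -0.1  0.2] tool y ang from guide -15.48 tilt [ 0.    -0.002 -1.   ]
```

Call:
jog_arm(
  targets=[
    [[-1.5,-1,-2],[0,0,-0.5],0],
    [[-3.2,-2.2,-3.5],[0,0,-1.2],0],
    [[-5,-3.6,-3.5],[0,0,-1.93],0],
    [[-6.9,-5,-3.5],[0,0,-1.93],0],
    [[-8.8,-6.4,-3.5],[0,0,-1.93],0],
    [[-10.7,-7.8,-3.5],[0,0,-1.93],0],
    [[-12.6,-9.2,-3.5],[0,0,-1.93],0],
    [[-14.5,-10.6,-3.5],[0,0,-1.93],0],
  ],
)

```text
time: 1.1
tool_pos: [0.471, 0.1972, 0.3184]
tool_rot: [-0.0, 0.056, 0.998, 0.0]
contact_force: [0.2, 0.7, -0.2]
gripper_width: 0.001
grasp_force: 0.0
```

```bash
python3 - <<'E'
from h import *
plan([(.05,-.019,.32),(.04,-.019,.195)],0)
E
```

```text
turn [ 0. -0. -0.]
(0.05, -0.019, 0.32) -> [ -9.96 -13.    -0.07]
(0.04, -0.019, 0.195) -> [ -9.56 -13.     4.93]
t 1.1 guide [-0.1989  0.3061  0.3184] F [ 0.1  0.8 -0.2] tool y ang from guide -0.04 tilt [ 0.  0. -1.]
```

Call:
jog_arm(
  targets=[
    [[-1.5,-1.6,0],[0,0,0],0],
    [[-3,-3.4,0],[0,0,0],0],
    [[-4.7,-5.2,0],[0,0,0],0],
    [[-6.4,-7,0],[0,0,0],0],
    [[-8.1,-8.8,0],[0,0,0],0],
    [[-9.5,-10.6,0],[0,0,0],0],
    [[-9.9,-12.2,0],[0,0,0],0],
    [[-9.9,-13,0],[0,0,0],0],
  ],
)

```text
time: 2.1
tool_pos: [0.6799, -0.1536, 0.3173]
tool_rot: [-0.001, 0.057, 0.998, 0.0]
contact_force: [-0.8, 1.0, 0.3]
gripper_width: -0.001
grasp_force: 0.0
```

Call:
jog_arm(
  targets=[
    [[0.1,0,1.2],[0,0,0],0],
    [[0.2,0,2.6],[0,0,0],0],
    [[0.3,0,4],[0,0,0],0],
    [[0.3,0,5],[0,0,0],0],
    [[0.3,0,5],[0,0,0],0],
  ],
)

```text
time: 2.72
tool_pos: [0.6705, -0.1494, 0.1906]
tool_rot: [-0.003, 0.056, 0.998, 0.001]
contact_force: [0.2, -0.7, -0.5]
gripper_width: -0.003
grasp_force: 0.0
```

```bash
python3 - <<'E'
from h import *
h=np.array([.014,-.019,.095]); r=.1
G=[]
for t in np.radians([0,10,20,30,40,50,60,70,80,85,90]):
    s,c=np.sin(t),np.cos(t); G.append(tuple(np.round(h+[-r*s+.006*c+.011,0,r*c+.006*s],4)))
plan(G,0)
im,_=grab_frame("side"); cv2.imwrite("pics/s1.png",cv2.resize(im[90:250,220:400,::-1],None,fx=3,fy=3))
E
```

```text
turn [ 0.01 -0.04  0.  ]
(np.float64(0.031), np.float64(-0.019), np.float64(0.195)) -> [ 0.28 -0.12 -0.17]
(np.float64(0.0135), np.float64(-0.019), np.float64(0.1945)) -> [ 0.98 -0.12 -0.15]
(np.float64(-0.0036), np.float64(-0.019), np.float64(0.191)) -> [ 1.66 -0.12 -0.  ]
(np.float64(-0.0198), np.float64(-0.019), np.float64(0.1846)) -> [ 2.31 -0.12  0.26]
(np.float64(-0.0347), np.float64(-0.019), np.float64(0.1755)) -> [ 2.91 -0.12  0.62]
(np.float64(-0.0477), np.float64(-0.019), np.float64(0.1639)) -> [ 3.42 -0.12  1.09]
(np.float64(-0.0586), np.float64(-0.019), np.float64(0.1502)) -> [ 3.86 -0.12  1.64]
(np.float64(-0.0669), np.float64(-0.019), np.float64(0.1348)) -> [ 4.18 -0.12  2.26]
(np.float64(-0.0724), np.float64(-0.019), np.float64(0.1183)) -> [ 4.4  -0.12  2.92]
(np.float64(-0.0741), np.float64(-0.019), np.float64(0.1097)) -> [ 4.47 -0.12  3.26]
(np.float64(-0.075), np.float64(-0.019), np.float64(0.101)) -> [ 4.5  -0.12  3.61]
t 2.725 guide [ 0.038  -0.016   0.1906] F [ 0.3 -0.7 -0.5] tool y ang from guide 0.01 tilt [ 0.006  0.002 -1.   ]
```

View pics/s1.png

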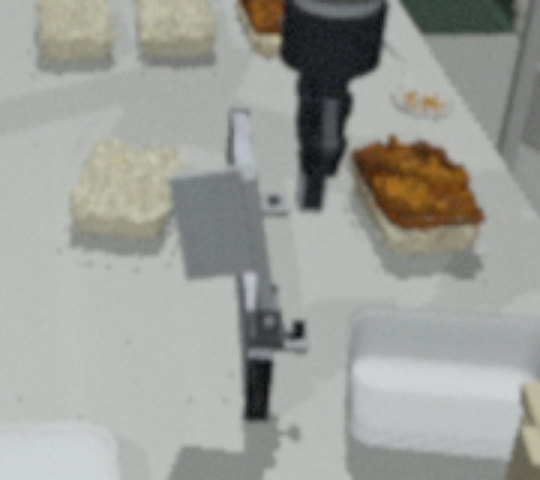

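The finger is behind the flag (tip at crop (312,205), flag edge at about x=265). Now I'll push it over along the arc.

Call:
jog_arm(
  targets=[
    [[0.3,-0.1,-0.15],[0,0,0],0],
    [[0.6,-0.1,-0.15],[0,0,0],0],
    [[0.9,-0.1,-0.15],[0,0,0],0],
    [[1.2,-0.1,-0.1],[0,0,0],0],
    [[1.5,-0.1,-0.05],[0,0,0],0],
    [[1.8,-0.1,0.05],[0,0,0],0],
    [[2.1,-0.1,0.15],[0,0,0],0],
    [[2.4,-0.1,0.3],[0,0,0],0],
  ],
)

```text
time: 3.78
tool_pos: [0.6123, -0.1466, 0.1863]
tool_rot: [0.0, 0.056, 0.998, -0.0]
contact_force: [0.1, -0.3, 2.3]
gripper_width: -0.001
grasp_force: 0.8
```

```bash
python3 - <<'E'
from h import *
plan([(-.0347,-.019,.1755),(-.0477,-.019,.164),(-.0586,-.019,.15),(-.067,-.019,.135),(-.0724,-.019,.118),(-.075,-.019,.101)],0)
E
```

```text
turn [-0.  0. -0.]
(-0.0347, -0.019, 0.1755) -> [0.58 0.03 0.43]
(-0.0477, -0.019, 0.164) -> [1.1  0.03 0.89]
(-0.0586, -0.019, 0.15) -> [1.54 0.03 1.45]
(-0.067, -0.019, 0.135) -> [1.87 0.03 2.05]
(-0.0724, -0.019, 0.118) -> [2.09 0.03 2.73]
(-0.075, -0.019, 0.101) -> [2.19 0.03 3.41]
t 3.775 guide [-0.0202 -0.0198  0.1863] F [ 0.2 -0.3  2.3] tool y ang from guide -0.03 tilt [-0. -0. -1.]
```

Contact was made and the flag is moving at about 2 N.

Call:
jog_arm(
  targets=[
    [[0.3,0,0.2],[0,0,0],0],
    [[0.6,0,0.45],[0,0,0],0],
    [[0.9,0,0.7],[0,0,0],0],
    [[1.15,0,0.95],[0,0,0],0],
    [[1.4,0,1.25],[0,0,0],0],
    [[1.6,0,1.55],[0,0,0],0],
    [[1.77,0,1.85],[0,0,0],0],
    [[1.9,0,2.15],[0,0,0],0],
  ],
)

```text
time: 4.78
tool_pos: [0.565, -0.1412, 0.1319]
tool_rot: [-0.0, 0.056, 0.998, 0.0]
contact_force: [0.0, 0.9, 1.9]
gripper_width: -0.001
grasp_force: 0.7
```

Call:
jog_arm(
  targets=[
    [[0.1,0,0.25],[0,0,0],0],
    [[0.17,0,0.5],[0,0,0],0],
    [[0.22,0,0.75],[0,0,0],0],
    [[0.26,0,0.95],[0,0,0],0],
    [[0.28,0,1.1],[0,0,0],0],
    [[0.28,0,1.15],[0,0,0],0],
  ],
)

```text
time: 5.52
tool_pos: [0.5584, -0.1405, 0.1035]
tool_rot: [-0.0, 0.056, 0.998, 0.0]
contact_force: [0.1, 0.3, 1.5]
gripper_width: 0.008
grasp_force: 0.6
```

```bash
python3 - <<'E'
from h import *
plan([(-.075,-.019,.101)],0)
E
```

```text
turn [ 0. -0. -0.]
(-0.075, -0.019, 0.101) -> [0.03 0.03 0.1 ]
t 5.525 guide [-0.0744 -0.0197  0.1035] F [0.  0.4 1.5] tool y ang from guide -0.04 tilt [ 0.  0. -1.]
```

Call:
jog_arm(
  targets=[
    [[0,0,0.06],[0,0,0],0],
    [[0,0,0.1],[0,0,0],0],
    [[0,0,0.12],[0,0,0],0],
  ],
)

```text
time: 5.9
tool_pos: [0.5585, -0.1405, 0.101]
tool_rot: [-0.0, 0.056, 0.998, 0.0]
contact_force: [-2.8, 1.6, 3.6]
gripper_width: -0.004
grasp_force: 1.9
```

Call:
jog_arm(
  targets=[
    [[0,0,0.03],[0,0,0],0],
    [[0,0,0.03],[0,0,0],0],
  ],
)

```text
time: 6.15
tool_pos: [0.5585, -0.1405, 0.101]
tool_rot: [-0.0, 0.056, 0.998, -0.0]
contact_force: [-3.7, 1.1, 6.7]
gripper_width: 0.001
grasp_force: 3.0
```

Call:
jog_arm(
  targets=[
    [[0,0,0.04],[0,0,0],0],
    [[0,0,0.04],[0,0,0],0],
    [[0,0,-1],[0,0,0],0],
    [[0,0,-2.5],[0,0,0],0],
    [[0.3,0.3,-4],[0,0,0],50],
    [[0.8,1.2,-4.5],[0,0,0],80],
    [[1.5,2.5,-4.5],[0,0,0],100],
    [[2.2,3.8,-4.5],[0,0,0],100],
  ],
)

```text
time: 7.15
tool_pos: [0.5144, -0.0391, 0.2127]
tool_rot: [0.001, 0.056, 0.998, 0.0]
contact_force: [-0.1, 1.3, 0.1]
gripper_width: 0.848
grasp_force: 0.0
```

```bash
python3 - <<'E'
from h import *
plan([(-.215,.30,.20),(-.215,.30,.022)],0)
im,d=grab_frame("side"); cv2.imwrite("pics/s2.png",cv2.resize(im[90:250,200:380,::-1],None,fx=3,fy=3))
P=(cloud("side",d)-G0)@Rz; k=(d>0)&(P[...,0]<-.01)&(P[...,0]>-.13)&(abs(P[...,1])<.06)&(P[...,2]>.02)&(P[...,2]<.13)
Q=P[k]; t=Q[Q[:,2]>.09]; print(len(Q),"top z vs x",np.polyfit(t[:,0],t[:,2],1),np.median(t[:,2]),"y",np.percentile(t[:,1],[2,50,98])); b=Q[Q[:,2]<.085]; print("blade y",np.percentile(b[:,1],[5,50,95]))
E
```

```text
turn [ 0.    0.01 -0.01]
(-0.215, 0.3, 0.2) -> [3.44 8.95 0.51]
(-0.215, 0.3, 0.022) -> [3.45 8.95 7.63]
t 7.15 guide [-0.1294  0.0761  0.2127] F [-0.3  1.2  0.1] tool y ang from guide -0.08 tilt [-0.001  0.    -1.   ]
918 top z vs x [0.00116279 0.10037597] 0.1016842376781604 y [-0.03005514 -0.02337807 -0.00507761]
blade y [-0.01316379 -0.01051569 -0.00760927]
```

View pics/s2.png

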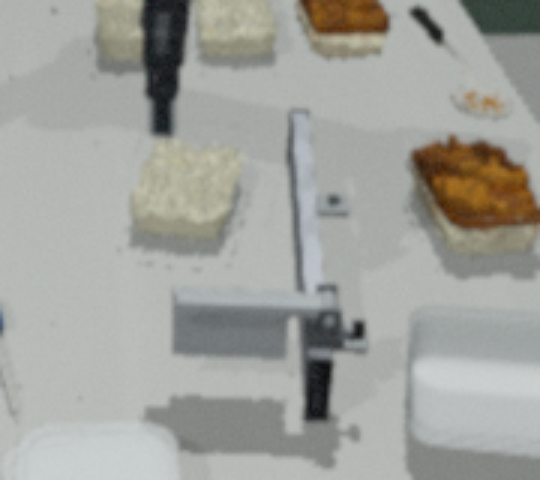

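The flag is level and down (crop (175–340, 300), top z 0.101 along its length). The box is untouched at (190,190). The stop face is at guide y ≈ −0.004.

Call:
jog_arm(
  targets=[
    [[1,2,0.3],[0,0,0],100],
    [[2,4,0.5],[0,0,0],100],
    [[3,6,0.5],[0,0,0],100],
    [[3.4,7.8,0.6],[0,0,0],100],
    [[3.45,8.9,2],[0,0,0],100],
    [[3.45,8.95,4],[0,0,0],100],
    [[3.45,8.95,6],[0,0,0],100],
    [[3.45,8.95,7.6],[0,0,0],100],
  ],
)

```text
time: 8.2
tool_pos: [0.4532, 0.192, 0.0203]
tool_rot: [-0.0, 0.056, 0.998, -0.0]
contact_force: [0.2, 0.3, 0.8]
gripper_width: 1.003
grasp_force: 0.0
```

```bash
python3 - <<'E'
from h import *
plan([(-.215,.30,.022),(-.18,.30,.022),(-.146,.30,.022)],0)
im,d=grab_frame("side"); cv2.imwrite("pics/s3.png",cv2.resize(im[90:250,200:380,::-1],None,fx=3,fy=3))
E
```

```text
turn [-0.   -0.01 -0.  ]
(-0.215, 0.3, 0.022) -> [-0.04  0.04 -0.07]
(-0.18, 0.3, 0.022) -> [-1.44  0.04 -0.07]
(-0.146, 0.3, 0.022) -> [-2.8   0.04 -0.07]
t 8.2 guide [-0.216   0.299   0.0203] F [0.2 0.4 0.8] tool y ang from guide -0.01 tilt [ 0.001 -0.    -1.   ]
```

View pics/s3.png

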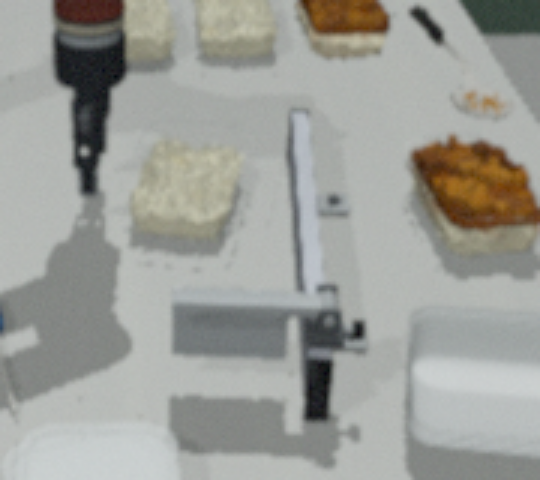

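The fingers are left of the box with clear space (tips at crop (88,190), box edge at about 133). I'll push gently toward the fence.

Call:
jog_arm(
  targets=[
    [[-0.3,0,0],[0,0,0],100],
    [[-0.6,0,0],[0,0,0],100],
    [[-0.8,0,0],[0,0,0],100],
    [[-1,0,0],[0,0,0],100],
    [[-1.2,0,0],[0,0,0],100],
    [[-1.4,0,0],[0,0,0],100],
    [[-1.6,0,0],[0,0,0],100],
    [[-1.8,0,0],[0,0,0],100],
  ],
)

```text
time: 9.25
tool_pos: [0.4988, 0.1869, 0.0225]
tool_rot: [-0.0, 0.056, 0.998, -0.0]
contact_force: [-4.2, -1.5, 2.0]
gripper_width: 1.0
grasp_force: 1.5
```

```bash
python3 - <<'E'
from h import *
plan([(-.146,.30,.02)],0)
E
```

```text
turn [-0. -0. -0.]
(-0.146, 0.3, 0.02) -> [-0.96  0.04  0.1 ]
t 9.25 guide [-0.1701  0.299   0.0225] F [-4.  -1.9  2. ] tool y ang from guide -0.04 tilt [ 0. -0. -1.]
```

Call:
jog_arm(
  targets=[
    [[-0.12,0,0],[0,0,0],100],
    [[-0.24,0,0],[0,0,0],100],
    [[-0.36,0,0],[0,0,0],100],
    [[-0.46,0,0],[0,0,0],100],
    [[-0.54,0,0],[0,0,0],100],
    [[-0.62,0,0],[0,0,0],100],
  ],
)

```text
time: 10.0
tool_pos: [0.5141, 0.1853, 0.0225]
tool_rot: [-0.0, 0.056, 0.998, 0.0]
contact_force: [-2.2, 0.1, 1.6]
gripper_width: 0.998
grasp_force: 1.5
```

Call:
jog_arm(
  targets=[
    [[-0.06,0,0],[0,0,0],100],
    [[-0.12,0,0],[0,0,0],100],
    [[-0.16,0,0],[0,0,0],100],
  ],
)

```text
time: 10.38
tool_pos: [0.518, 0.1848, 0.0225]
tool_rot: [0.0, 0.056, 0.998, 0.0]
contact_force: [-3.2, 0.4, 0.6]
gripper_width: 1.001
grasp_force: 1.5
```

Call:
jog_arm(
  targets=[
    [[-0.04,0,0],[0,0,0],100],
    [[-0.08,0,0],[0,0,0],100],
  ],
)

```text
time: 10.62
tool_pos: [0.52, 0.1846, 0.0226]
tool_rot: [0.0, 0.056, 0.998, 0.0]
contact_force: [-3.1, 0.3, 0.4]
gripper_width: 1.002
grasp_force: 1.5
```

```bash
python3 - <<'E'
from h import *
plan([(-.146,.30,.02)],0)
im,d=grab_frame("side"); cv2.imwrite("pics/s4.png",cv2.resize(im[90:250,200:380,::-1],None,fx=3,fy=3))
E
```

```text
turn [ 0.    0.   -0.01]
(-0.146, 0.3, 0.02) -> [-0.11  0.04  0.1 ]
t 10.625 guide [-0.1487  0.2991  0.0226] F [-3.1 -0.   0.4] tool y ang from guide -0.04 tilt [-0.  0. -1.]
```

View pics/s4.png

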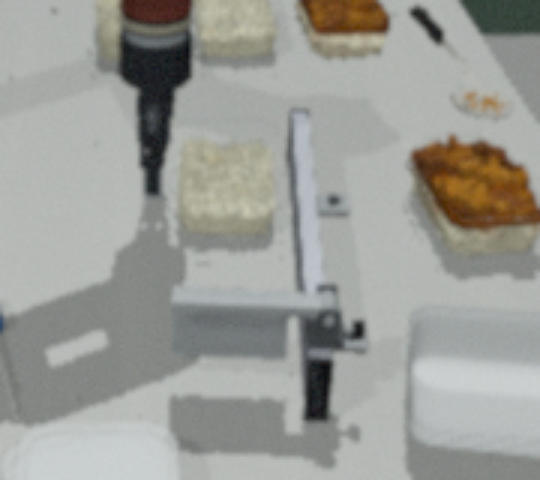

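The box is now square to the guide, its rice spanning crop (180–273, 140–232), with a little gap left to the fence at x≈290. I'll continue until the force rises.

Call:
jog_arm(
  targets=[
    [[-0.05,0,0],[0,0,0],100],
    [[-0.1,0,0],[0,0,0],100],
    [[-0.15,0,0],[0,0,0],100],
  ],
)

```text
time: 11.05
tool_pos: [0.5238, 0.1842, 0.0225]
tool_rot: [0.0, 0.056, 0.998, -0.0]
contact_force: [-2.8, 0.6, 0.8]
gripper_width: 0.997
grasp_force: 1.5
```

Call:
jog_arm(
  targets=[
    [[-0.04,0,0],[0,0,0],100],
    [[-0.08,0,0],[0,0,0],100],
    [[-0.1,0,0],[0,0,0],100],
  ],
)

```text
time: 11.42
tool_pos: [0.5243, 0.1842, 0.0224]
tool_rot: [-0.003, 0.056, 0.998, -0.0]
contact_force: [-11.5, 1.4, 7.3]
gripper_width: 0.998
grasp_force: 5.8
```

Call:
jog_arm(
  targets=[
    [[-0.04,0,0],[0,0,0],100],
    [[-0.06,0,0],[0,0,0],100],
  ],
)

```text
time: 11.68
tool_pos: [0.5244, 0.1842, 0.0224]
tool_rot: [-0.004, 0.056, 0.998, -0.0]
contact_force: [-17.8, 2.0, 12.0]
gripper_width: 1.001
grasp_force: 8.5
```

Call:
jog_arm(
  targets=[
    [[0.3,0,0],[0,0,0],100],
    [[1.2,0,0],[0,0,0],100],
    [[2,0,-1],[0,0,0],100],
    [[2.2,0,-3],[0,0,0],100],
    [[2.2,0,-5],[0,0,0],80],
    [[2.2,0,-5.5],[0,0,0],80],
  ],
)

```text
time: 12.42
tool_pos: [0.4762, 0.1905, 0.1653]
tool_rot: [0.005, 0.056, 0.998, 0.001]
contact_force: [-0.2, -0.8, -0.2]
gripper_width: 0.8
grasp_force: 0.0
```

```bash
python3 - <<'E'
from h import *
plan([(-.066,.435,.16),(-.066,.435,.022)],90)
plan([],-90); print(state()["joint_pos"].round(2))
im,d=grab_frame("side")
P=(cloud("side",d)-G0)@Rz; k=(d>0)&(P[...,0]<-.005)&(P[...,0]>-.2)&(P[...,1]>.1)&(P[...,1]<.5)&(P[...,2]>.03)&(P[...,2]<.075)
Q=P[k]; print(len(Q),np.percentile(Q[:,0],[1,99]),np.percentile(Q[:,1],[1,99]),cv2.minAreaRect((Q[:,:2]*1000).astype(np.float32)))
E
```

```text
turn [ -0.04   0.07 -11.26]
(-0.066, 0.435, 0.16) -> [-5.07  5.4   0.28]
(-0.066, 0.435, 0.022) -> [-5.01  5.39  5.8 ]
t 12.425 guide [-0.1929  0.3     0.1653] F [-0.2 -0.8 -0.2] tool y ang from guide -0.04 tilt [-0.01   0.003 -1.   ]
turn [ 0.07  0.04 11.24]
t 12.425 guide [-0.1929  0.3     0.1653] F [-0.2 -0.8 -0.2] tool y ang from guide -0.04 tilt [-0.01   0.003 -1.   ]
[ 0.24 -0.18  1.94 -0.    1.36 -1.22]
775 [-0.11985825 -0.01961812] [0.22666875 0.39619581] ((-68.77510070800781, 309.7222900390625), (117.42988586425781, 180.3206329345703), 0.1213347539305687)
```

Call:
jog_arm(
  targets=[
    [[0,0.8,0],[0,0,1.3],80],
    [[-0.5,1.8,0],[0,0,2.6],80],
    [[-1.2,3,0],[0,0,3.9],80],
    [[-2,4.2,0],[0,0,5.2],80],
    [[-3,5.2,0],[0,0,6.5],80],
    [[-4,5.8,0],[0,0,7.8],80],
    [[-4.8,5.8,0],[0,0,9.1],80],
    [[-5.05,5.8,0],[0,0,10.4],80],
  ],
)

```text
time: 13.48
tool_pos: [0.6153, 0.3194, 0.1572]
tool_rot: [-0.0, 0.707, 0.707, -0.001]
contact_force: [0.2, -0.2, 0.6]
gripper_width: 0.795
grasp_force: 0.0
```

```bash
python3 - <<'E'
from h import *
plan([(-.066,.445,.16),(-.066,.445,.022)],-90); print(state()["joint_pos"].round(2))
E
```

```text
turn [-0.01  0.01  0.8 ]
(-0.066, 0.445, 0.16) -> [ 0.04  0.13 -0.11]
(-0.066, 0.445, 0.022) -> [0.05 0.14 5.41]
t 13.475 guide [-0.0691  0.4436  0.1572] F [ 0.3 -0.2  0.6] tool y ang from guide -83.62 tilt [-0.001 -0.002 -1.   ]
[ 0.37  0.26  1.51 -0.    1.38  0.37]
```

Call:
jog_arm(
  targets=[
    [[0.05,0.14,0.8],[0,0,0.8],80],
    [[0.05,0.14,2.2],[0,0,0.8],80],
    [[0.05,0.14,3.6],[0,0,0.8],80],
    [[0.05,0.14,4.8],[0,0,0.8],80],
    [[0.05,0.14,5.4],[0,0,0.8],80],
    [[0.05,0.14,5.4],[0,0,0.8],80],
  ],
)

```text
time: 14.22
tool_pos: [0.6169, 0.3205, 0.0226]
tool_rot: [-0.001, 0.743, 0.669, -0.002]
contact_force: [-0.1, -0.9, 0.4]
gripper_width: 0.8
grasp_force: 0.0
```

```bash
python3 - <<'E'
from h import *
plan([(-.066,.41,.022),(-.066,.21,.022),(-.066,.1965,.022)],-90)
im,d=grab_frame("scene"); cv2.imwrite("pics/s5.png",cv2.resize(im[60:220,150:330,::-1],None,fx=3,fy=3))
E
```

```text
turn [-0.02  0.01  0.04]
(-0.066, 0.41, 0.022) -> [-1.4   0.05  0.03]
(-0.066, 0.21, 0.022) -> [-9.4   0.01  0.04]
(-0.066, 0.1965, 0.022) -> [-9.94  0.    0.04]
t 14.225 guide [-0.0676  0.4449  0.0226] F [ 0.  -0.9  0.4] tool y ang from guide -89.64 tilt [-0.002 -0.003 -1.   ]
```

View pics/s5.png

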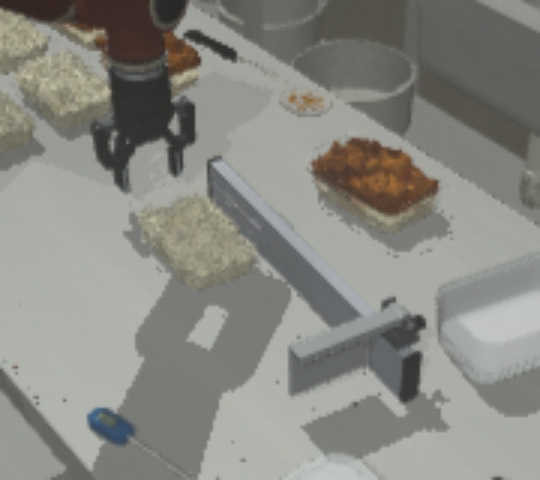

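The box lies along the fence. The two fingers (crop (122,180) and (177,165)) stand behind its far side, and the flag is down at (350,345). Next I'll push along the lane.

Call:
jog_arm(
  targets=[
    [[-0.3,0,0],[0,0,0.04],80],
    [[-0.6,0,0],[0,0,0.04],80],
    [[-0.8,0,0],[0,0,0.04],80],
    [[-1,0,0],[0,0,0.04],80],
    [[-1.2,0,0],[0,0,0.04],80],
    [[-1.4,0,0],[0,0,0.04],80],
    [[-1.6,0,0],[0,0,0.04],80],
    [[-1.8,0,0],[0,0,0.04],80],
  ],
)

```text
time: 15.28
tool_pos: [0.6135, 0.2764, 0.0251]
tool_rot: [-0.0, 0.745, 0.667, 0.0]
contact_force: [0.8, 2.5, -0.8]
gripper_width: 0.796
grasp_force: 1.2
```

Call:
jog_arm(
  targets=[
    [[-0.25,0,0],[0,0,0],80],
    [[-0.5,0,0],[0,0,0],80],
    [[-0.8,0,0],[0,0,0],80],
    [[-1.1,0,0],[0,0,0],80],
    [[-1.4,0,0],[0,0,0],80],
    [[-1.7,0,0],[0,0,0],80],
    [[-2,0,0],[0,0,0],80],
    [[-2.3,0,0],[0,0,0],80],
  ],
)

```text
time: 16.27
tool_pos: [0.6071, 0.2187, 0.0251]
tool_rot: [-0.0, 0.745, 0.667, 0.0]
contact_force: [0.3, 2.1, 0.2]
gripper_width: 0.805
grasp_force: 1.3
```

```bash
python3 - <<'E'
from h import *
plan([(-.066,.21,.022)],-90)
im,d=grab_frame("scene"); cv2.imwrite("pics/s6.png",cv2.resize(im[60:220,150:330,::-1],None,fx=3,fy=3))
E
```

```text
turn [-0. -0.  0.]
(-0.066, 0.21, 0.022) -> [-5.31 -0.    0.12]
t 16.275 guide [-0.066   0.3427  0.0251] F [0.  2.1 0.2] tool y ang from guide -89.96 tilt [ 0. -0. -1.]
```

View pics/s6.png

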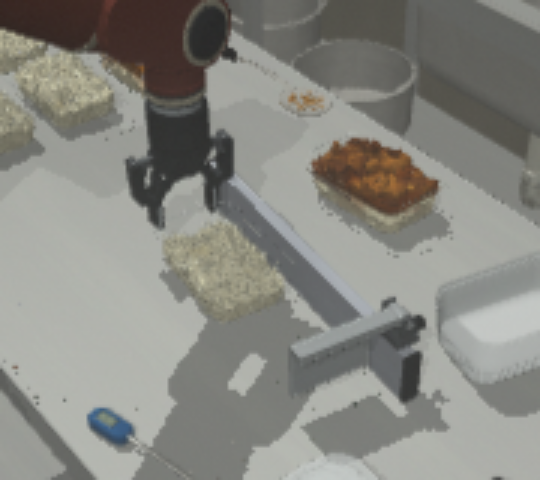

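The box slides well and stays square to the fence (rice at crop (165–285, 225–320)).

Call:
jog_arm(
  targets=[
    [[-0.3,0,0],[0,0,0],80],
    [[-0.6,0,0],[0,0,0],80],
    [[-0.9,0,0],[0,0,0],80],
    [[-1.2,0,0],[0,0,0],80],
    [[-1.5,0,0],[0,0,0],80],
    [[-1.8,0,0],[0,0,0],80],
    [[-2.1,0,0],[0,0,0],80],
    [[-2.4,0,0],[0,0,0],80],
  ],
)

```text
time: 17.32
tool_pos: [0.6004, 0.1591, 0.025]
tool_rot: [-0.0, 0.745, 0.667, -0.0]
contact_force: [-0.7, 3.4, 0.3]
gripper_width: 0.8
grasp_force: 1.3
```

Call:
jog_arm(
  targets=[
    [[-0.3,0,0],[0,0,0],80],
    [[-0.6,0,0],[0,0,0],80],
    [[-0.9,0,0],[0,0,0],80],
    [[-1.2,0,0],[0,0,0],80],
    [[-1.5,0,0],[0,0,0],80],
    [[-1.8,0,0],[0,0,0],80],
    [[-2.0,0,0],[0,0,0],80],
    [[-2.2,0,0],[0,0,0],80],
  ],
)

```text
time: 18.32
tool_pos: [0.5944, 0.1046, 0.0251]
tool_rot: [-0.0, 0.745, 0.667, 0.0]
contact_force: [0.7, 1.7, -0.5]
gripper_width: 0.799
grasp_force: 1.3
```

```bash
python3 - <<'E'
from h import *
plan([(-.066,.1965,.022)],-90)
im,d=grab_frame("side")
P=(cloud("side",d)-G0)@Rz; k=(d>0)&(P[...,0]<-.012)&(P[...,0]>-.2)&(P[...,1]>.015)&(P[...,1]<.25)&(P[...,2]>.03)&(P[...,2]<.062)
Q=P[k]; print(len(Q),np.percentile(Q[:,0],[1,99]),np.percentile(Q[:,1],[1,99]),cv2.minAreaRect((Q[:,:2]*1000).astype(np.float32)))
E
```

```text
turn [ 0. -0.  0.]
(-0.066, 0.1965, 0.022) -> [-1.26 -0.    0.12]
t 18.325 guide [-0.066   0.2279  0.0251] F [ 0.5  1.8 -0.5] tool y ang from guide -89.96 tilt [ 0.  0. -1.]
742 [-0.12049932 -0.01920631] [0.08640117 0.22445566] ((-71.13435363769531, 142.93359375), (117.27336120605469, 183.32217407226562), 2.8199257850646973)
```

Call:
jog_arm(
  targets=[
    [[-0.12,0,0],[0,0,0],80],
    [[-0.24,0,0],[0,0,0],80],
    [[-0.36,0,0],[0,0,0],80],
    [[-0.48,0,0],[0,0,0],80],
    [[-0.6,0,0],[0,0,0],80],
    [[-0.7,0,0],[0,0,0],80],
    [[-0.8,0,0],[0,0,0],80],
    [[-0.9,0,0],[0,0,0],80],
  ],
)

```text
time: 19.38
tool_pos: [0.5919, 0.0824, 0.025]
tool_rot: [-0.0, 0.745, 0.667, -0.0]
contact_force: [0.1, 2.9, 0.3]
gripper_width: 0.802
grasp_force: 1.3
```

Call:
jog_arm(
  targets=[
    [[-0.05,0,0],[0,0,0],80],
    [[-0.1,0,0],[0,0,0],80],
    [[-0.15,0,0],[0,0,0],80],
  ],
)

```text
time: 19.75
tool_pos: [0.5915, 0.0788, 0.0251]
tool_rot: [-0.0, 0.745, 0.667, -0.0]
contact_force: [-0.7, 2.7, -0.3]
gripper_width: 0.798
grasp_force: 1.3
```

Call:
jog_arm(
  targets=[
    [[-0.04,0,0],[0,0,0],80],
    [[-0.08,0,0],[0,0,0],80],
    [[-0.12,0,0],[0,0,0],80],
  ],
)

```text
time: 20.12
tool_pos: [0.5911, 0.0758, 0.025]
tool_rot: [-0.0, 0.745, 0.667, -0.0]
contact_force: [0.7, 2.4, 0.2]
gripper_width: 0.799
grasp_force: 1.3
```

Call:
jog_arm(
  targets=[
    [[-0.04,0,0],[0,0,0],80],
    [[-0.06,0,0],[0,0,0],80],
  ],
)

```text
time: 20.38
tool_pos: [0.591, 0.0743, 0.025]
tool_rot: [-0.0, 0.745, 0.667, -0.0]
contact_force: [0.5, 2.2, 0.9]
gripper_width: 0.796
grasp_force: 1.3
```

Call:
jog_arm(
  targets=[
    [[-0.03,0,0],[0,0,0],80],
    [[-0.05,0,0],[0,0,0],80],
  ],
)

```text
time: 20.62
tool_pos: [0.5909, 0.0732, 0.0251]
tool_rot: [-0.0, 0.745, 0.667, 0.0]
contact_force: [0.5, 2.9, 0.6]
gripper_width: 0.8
grasp_force: 1.9
```

Call:
jog_arm(
  targets=[
    [[-0.03,0,0],[0,0,0],80],
    [[-0.05,0,0],[0,0,0],80],
  ],
)

```text
time: 20.88
tool_pos: [0.5909, 0.0729, 0.0251]
tool_rot: [-0.001, 0.745, 0.667, 0.001]
contact_force: [1.5, 7.6, -0.7]
gripper_width: 0.804
grasp_force: 3.8
```

Call:
jog_arm(
  targets=[
    [[-0.02,0,0],[0,0,0],80],
    [[-0.02,0,0],[0,0,0],80],
  ],
)

```text
time: 21.12
tool_pos: [0.5909, 0.0728, 0.0251]
tool_rot: [-0.001, 0.745, 0.667, 0.001]
contact_force: [1.1, 9.3, -1.8]
gripper_width: 0.801
grasp_force: 4.1
```

Call:
jog_arm(
  targets=[
    [[-0.006,0,0],[0,0,0],80],
    [[-0.006,0,0],[0,0,0],80],
    [[-0.006,0,0],[0,0,0],80],
    [[-0.006,0,0],[0,0,0],80],
    [[-0.006,0,0],[0,0,0],80],
    [[-0.006,0,0],[0,0,0],80],
    [[-0.006,0,0],[0,0,0],80],
    [[-0.006,0,0],[0,0,0],80],
  ],
)

```text
time: 22.12
tool_pos: [0.591, 0.0728, 0.0251]
tool_rot: [-0.001, 0.745, 0.667, 0.001]
contact_force: [0.8, 8.9, -1.1]
gripper_width: 0.795
grasp_force: 4.3
```

Call:
jog_arm(
  targets=[
    [[0,0,0],[0,0,0],80],
    [[0,0,0],[0,0,0],80],
    [[0,0,0],[0,0,0],80],
    [[0,0,0],[0,0,0],80],
  ],
)

```text
time: 22.62
tool_pos: [0.591, 0.0728, 0.0252]
tool_rot: [-0.001, 0.745, 0.667, 0.001]
contact_force: [1.5, 8.6, 0.0]
gripper_width: 0.801
grasp_force: 4.3
```

```bash
python3 - <<'E'
from h import *
plan([],-90)
E
```

```text
turn [ 0.01 -0.02  0.  ]
t 22.625 guide [-0.0658  0.1959  0.0252] F [0.5 8.7 0. ] tool y ang from guide -89.97 tilt [ 0.003  0.001 -1.   ]
```

Call:
jog_arm(
  targets=[
    [[-0.02,0,0],[0,0,0],80],
    [[-0.02,0,0],[0,0,0],80],
    [[-0.02,0,0],[0,0,0],80],
    [[-0.02,0,0],[0,0,0],80],
    [[-0.02,0,0],[0,0,0],80],
    [[-0.02,0,0],[0,0,0],80],
    [[-0.02,0,0],[0,0,0],80],
    [[-0.02,0,0],[0,0,0],80],
  ],
)

```text
time: 23.62
tool_pos: [0.591, 0.0727, 0.0251]
tool_rot: [-0.001, 0.745, 0.667, 0.002]
contact_force: [2.0, 9.5, -0.8]
gripper_width: 0.802
grasp_force: 5.0
```

Call:
jog_arm(
  targets=[
    [[0,0,0],[0,0,0],80],
    [[0,0,0],[0,0,0],80],
    [[0,0,0],[0,0,0],80],
    [[0,0,0],[0,0,0],80],
  ],
)

```text
time: 24.12
tool_pos: [0.591, 0.0727, 0.0251]
tool_rot: [-0.001, 0.745, 0.667, 0.002]
contact_force: [3.1, 10.3, -1.7]
gripper_width: 0.798
grasp_force: 5.0
```

Call:
jog_arm(
  targets=[
    [[0.15,0,0],[0,0,0],80],
    [[0.6,0,0],[0,0,0],80],
    [[1.5,0,0],[0,0,0],80],
    [[2,0,-1.5],[0,0,0],80],
    [[3,0,-3.5],[0,0,0],80],
    [[4.5,0,-5.5],[0,0,0],80],
    [[6,0,-6.5],[0,0,0],80],
    [[7.5,0,-6.5],[0,0,0],80],
  ],
)

```text
time: 25.12
tool_pos: [0.613, 0.26, 0.192]
tool_rot: [0.002, 0.745, 0.667, 0.003]
contact_force: [0.6, 0.2, 0.3]
gripper_width: 0.799
grasp_force: 0.0
```

```bash
python3 - <<'E'
from h import *
plan([],-90)
A=[]
for n in("scene","side"):
    im,d=grab_frame(n)
    P=(cloud(n,d)-G0)@Rz; k=(d>0)&(P[...,0]<-.004)&(P[...,0]>-.2)&(P[...,1]>.005)&(P[...,1]<.22)&(P[...,2]>.03)&(P[...,2]<.062)
    Q=P[k]; print(n,len(Q),np.percentile(Q[:,0],[1,99]),np.percentile(Q[:,1],[1,99]),cv2.minAreaRect((Q[:,:2]*1000).astype(np.float32)))
    u,v={"scene":(190,120),"side":(220,120)}[n]
    A.append(cv2.resize(im[v:v+100,u:u+100,::-1],(400,400),interpolation=cv2.INTER_CUBIC))
cv2.imwrite("pics/s7.png",np.hstack(A))
E
```

```text
turn [ 0.05 -0.02  0.01]
t 25.125 guide [-0.0647  0.3844  0.192 ] F [0.6 0.3 0.3] tool y ang from guide -89.92 tilt [ 0.002  0.006 -1.   ]
scene 554 [-0.1198315  -0.01874875] [0.01975036 0.17674369] ((-72.02291107177734, 94.60408782958984), (169.2877197265625, 110.54300689697266), 85.14616394042969)
side 503 [-0.12740635 -0.01830775] [0.074607  0.1787561] ((-70.2179946899414, 110.16346740722656), (118.00645446777344, 140.68661499023438), 1.1285150051116943)
```

View pics/s7.png

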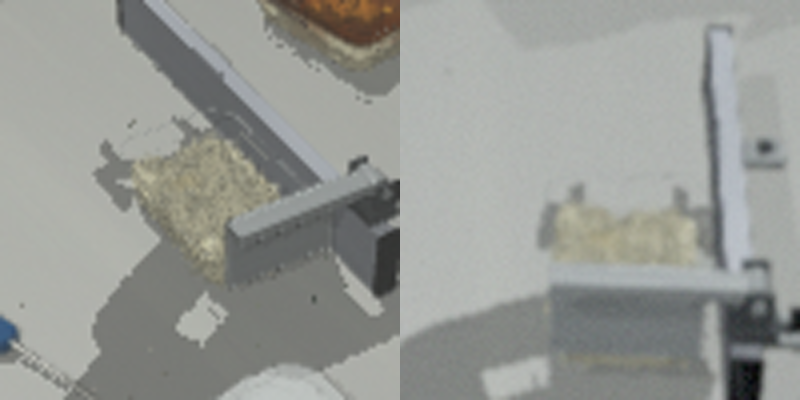

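The box sits against the flag (side crop: rice front edge at y≈265 right behind the flag) with its long side by the fence. The rice spans x −0.120 to −0.018, the same as after the fence push. I'll confirm fence contact with a gentle touch.

```bash
python3 - <<'E'
from h import *
plan([(-.215,.25,.19),(-.215,.093,.19),(-.215,.093,.022)],0)
E
```

```text
turn [  0.02  -0.   -11.21]
(-0.215, 0.25, 0.19) -> [-5.39 -5.96 -0.08]
(-0.215, 0.093, 0.19) -> [-11.67  -5.99  -0.09]
(-0.215, 0.093, 0.022) -> [-11.68  -6.     6.63]
t 25.225 guide [-0.0667  0.3856  0.1885] F [-0.9 -1.3 -0.6] tool y ang from guide -89.71 tilt [ 0.002  0.001 -1.   ]
```

Call:
jog_arm(
  targets=[
    [[-0.6,-1.2,0],[0,0,-1.3],90],
    [[-1.8,-2.6,0],[0,0,-2.6],100],
    [[-3.2,-4,0],[0,0,-3.9],100],
    [[-4.8,-5.2,0],[0,0,-5.2],100],
    [[-6.6,-6,0],[0,0,-6.5],100],
    [[-8.5,-6,0],[0,0,-7.8],100],
    [[-10.3,-6,0],[0,0,-9.1],100],
    [[-11.6,-6,0],[0,0,-10.4],100],
  ],
)

```text
time: 26.22
tool_pos: [0.4294, -0.0159, 0.1873]
tool_rot: [-0.0, 0.117, 0.993, -0.0]
contact_force: [0.6, -0.1, -0.1]
gripper_width: 0.996
grasp_force: 0.0
```

```bash
python3 - <<'E'
from h import *
plan([(-.215,.093,.022)],0)
E
```

```text
turn [-0.   -0.   -0.87]
(-0.215, 0.093, 0.022) -> [-0.04  0.14  6.61]
t 26.225 guide [-0.2164  0.0898  0.1873] F [ 0.6 -0.  -0.1] tool y ang from guide -6.99 tilt [ 0.    -0.001 -1.   ]
```

Call:
jog_arm(
  targets=[
    [[-0.05,0.14,1],[0,0,-0.87],100],
    [[-0.05,0.14,2.6],[0,0,-0.87],100],
    [[-0.05,0.14,4.2],[0,0,-0.87],100],
    [[-0.05,0.14,5.6],[0,0,-0.87],100],
    [[-0.05,0.14,6.5],[0,0,-0.87],100],
    [[-0.05,0.14,6.5],[0,0,-0.87],100],
  ],
)

```text
time: 26.98
tool_pos: [0.4298, -0.0109, 0.0228]
tool_rot: [-0.003, 0.059, 0.998, 0.0]
contact_force: [-1.2, 0.5, 0.3]
gripper_width: 0.999
grasp_force: 0.0
```

```bash
python3 - <<'E'
from h import *
plan([(-.155,.093,.022),(-.1443,.093,.022)],0)
E
```

```text
turn [ 0.   -0.04 -0.04]
(-0.155, 0.093, 0.022) -> [-2.46 -0.05  0.02]
(-0.1443, 0.093, 0.022) -> [-2.89 -0.05  0.02]
t 26.975 guide [-0.2166  0.0947  0.0228] F [-1.3  0.3  0.3] tool y ang from guide -0.34 tilt [ 0.006  0.    -1.   ]
```

Call:
jog_arm(
  targets=[
    [[-0.4,0,0],[0,0,-0.04],100],
    [[-0.9,0,0],[0,0,-0.04],100],
    [[-1.4,0,0],[0,0,-0.04],100],
    [[-1.8,0,0],[0,0,-0.04],100],
    [[-2.1,0,0],[0,0,-0.04],100],
    [[-2.3,0,0],[0,0,-0.04],100],
    [[-2.5,0,0],[0,0,-0.04],100],
    [[-2.6,0,0],[0,0,-0.04],100],
  ],
)

```text
time: 27.98
tool_pos: [0.4969, -0.0191, 0.025]
tool_rot: [-0.0, 0.056, 0.998, -0.0]
contact_force: [-0.2, -0.6, 0.6]
gripper_width: 1.001
grasp_force: 0.0
```

```bash
python3 - <<'E'
from h import *
plan([(-.1443,.093,.022)],0)
E
```

```text
turn [-0. -0. -0.]
(-0.1443, 0.093, 0.022) -> [-0.19 -0.04  0.12]
t 27.975 guide [-0.149   0.0941  0.025 ] F [-0.1 -0.6  0.6] tool y ang from guide -0.02 tilt [ 0. -0. -1.]
```

Call:
jog_arm(
  targets=[
    [[-0.06,0,0],[0,0,0],100],
    [[-0.12,0,0],[0,0,0],100],
  ],
)

```text
time: 28.22
tool_pos: [0.4997, -0.0194, 0.025]
tool_rot: [-0.0, 0.056, 0.998, -0.0]
contact_force: [-0.3, -0.0, -0.5]
gripper_width: 1.003
grasp_force: 0.0
```

Call:
jog_arm(
  targets=[
    [[-0.03,0,0],[0,0,0],100],
    [[-0.05,0,0],[0,0,0],100],
  ],
)

```text
time: 28.48
tool_pos: [0.5006, -0.0195, 0.025]
tool_rot: [-0.001, 0.056, 0.998, 0.0]
contact_force: [-1.6, -0.2, 1.1]
gripper_width: 0.997
grasp_force: 1.0
```

Call:
jog_arm(
  targets=[
    [[-0.03,0,0],[0,0,0],100],
    [[-0.03,0,0],[0,0,0],100],
  ],
)

```text
time: 28.72
tool_pos: [0.5009, -0.0195, 0.0248]
tool_rot: [-0.001, 0.056, 0.998, 0.0]
contact_force: [-5.2, 0.2, 2.5]
gripper_width: 0.996
grasp_force: 2.4
```

```bash
python3 - <<'E'
from h import *
plan([],0)
E
```

```text
turn [ 0.   -0.01 -0.  ]
t 28.725 guide [-0.145   0.0941  0.0248] F [-5.2 -0.4  2.5] tool y ang from guide -0.04 tilt [ 0.002  0.    -1.   ]
```

Call:
jog_arm(
  targets=[
    [[-0.025,0,0],[0,0,0],100],
    [[-0.025,0,0],[0,0,0],100],
  ],
)

```text
time: 28.98
tool_pos: [0.5015, -0.0196, 0.0248]
tool_rot: [-0.001, 0.056, 0.998, 0.0]
contact_force: [-6.5, 0.9, 4.1]
gripper_width: 0.998
grasp_force: 3.1
```

Call:
jog_arm(
  targets=[
    [[-0.025,0,0],[0,0,0],100],
    [[-0.025,0,0],[0,0,0],100],
  ],
)

```text
time: 29.22
tool_pos: [0.5016, -0.0196, 0.0248]
tool_rot: [-0.002, 0.056, 0.998, 0.0]
contact_force: [-8.2, 1.1, 6.1]
gripper_width: 1.001
grasp_force: 4.1
```

Call:
jog_arm(
  targets=[
    [[0.15,0,0],[0,0,0],100],
    [[0.6,0,0],[0,0,0],100],
    [[1.5,0,0],[0,0,0],100],
    [[2.2,0,-1.5],[0,0,0],100],
    [[2.4,0,-3.5],[0,0,0],100],
    [[2.4,0,-5.5],[0,0,0],100],
    [[2.4,0.5,-7],[0,0,0],100],
    [[2.4,0.5,-7],[0,0,0],100],
  ],
)

```text
time: 30.22
tool_pos: [0.4468, -0.0005, 0.2043]
tool_rot: [0.005, 0.055, 0.998, -0.0]
contact_force: [0.8, -0.6, -0.4]
gripper_width: 1.003
grasp_force: 0.0
```

```bash
python3 - <<'E'
from h import *
plan([],0)
for n in("scene","side"):
    im,d=grab_frame(n); P=(cloud(n,d)-G0)@Rz; ok=d>0
    k=ok&(P[...,0]<-.004)&(P[...,0]>-.2)&(P[...,1]>.005)&(P[...,1]<.22)&(P[...,2]>.03)&(P[...,2]<.062)
    Q=P[k]; print(n,np.percentile(Q[:,0],[1,99]),np.percentile(Q[:,1],[1,99]))
    t=P[ok&(P[...,0]<-.01)&(P[...,0]>-.11)&(abs(P[...,1]+.016)<.012)&(P[...,2]>.09)&(P[...,2]<.13)]; print("flag top",np.polyfit(t[:,0],t[:,2],1))
print(job_done())
E
```

```text
turn [-0.    0.06  0.  ]
t 30.225 guide [-0.2009  0.1069  0.2043] F [ 0.9 -0.6 -0.4] tool y ang from guide 0.04 tilt [-0.009 -0.    -1.   ]
scene [-0.11757221 -0.00897629] [0.02063268 0.17514907]
flag top [-0.01528515  0.09934455]
side [-0.12673598 -0.01126368] [0.07647424 0.17855263]
flag top [-0.00085848  0.10062568]
the job is handed in; nothing more can be done
None
```

The job is handed in at 30 s: the flag is fully down, the box was snugged against it at about 10 N for over a second and then touched flush to the fence at about 8 N. One risk is the first fence push, which read 17.8 N along the push but about 21.5 N in total with its vertical part, so it may count as over the 20 N limit; I also did not re-press the flag after the last fence touch, which moved the box by up to about 1 mm.

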